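# Clamp the drain collar

## Task

Pick up the worm clamp and slide its band over the barbed drain stub onto the grey split collar, up to the red flange, then turn its orange key clockwise until the band is snug on the collar, without forcing or overtightening it. Leave the bottle, jar and tray where they are, and let go of everything.

Things in the scene. Friction and masses are not known exactly. Their poses are not given: they have to be found in the camera images.
- drain_unit: Fixed low white drain-pump box, 140 x 200 x 94 mm, blue stripe. Origin on the table under it, z up; the box spans x = -50 to +90 mm. A stub sticks out along its own -x, level, axis 78 mm above the table: steel pipe, red stop flange (48 mm across, face at x = -95), grey split collar 28 mm thick with side ribs 31 mm across (to -123), two brass barbs 31 mm across (to -143).
- collar (a point): Point on the stub's axis where the band's centre belongs when the band touches the red flange: 11 mm outside the flange face (x = -106 mm in the unit's frame). Axes as the unit's: -x points out along the stub.
- stub_tip (a point): Centre of the stub's free end, 37 mm out from the collar point along the unit's -x. The last barb tapers to 23 mm across here.
- clamp: Loose worm clamp standing on two feet, 0.18 to 0.26 kg in all. Steel band, an upside-down U 22 mm wide, opening along its own x; either way round fits. Origin between its feet on the table, z up. Blue tab at -y, worm housing with orange key at +y; y from -32 to +40 mm, housing top 60 mm up, feet 32 mm long in x. On the stub it can rock about 0.1 rad in yaw when the key is turned.
- band_centre (a point): Centre of the band's round opening, 40 mm above the clamp's feet. Arch radius 17 mm, straight sides 34 mm apart. A brass shoe 20 x 30 mm closes the opening from below: at the start its top is 17 to 25 mm below this point (unknown), so the opening is at least 34 mm high. Let go, the arch rests on the collar with this point 3 mm under the stub's axis.
- tab (a point): Grip point on the blue tab of the clamp: upright block 10 mm thick (clamp's y), 18 mm wide (clamp's x), top 10 mm above this point, free 30 mm below; 25 mm to the clamp's -y and 42 mm above band_centre. The place to lift and carry the clamp from above.
- key_grip (a point): Middle of the orange key on the screw: upright plate 22 mm wide (its x), 6 mm thick (its y), 22 mm high; 30 mm to the clamp's +y, 50 mm above band_centre. Clockwise from above lifts the shoe 6 mm per rad; 1 to 2.3 rad (unknown) till it meets the collar. Drag up to 0.2 N m while loose, then about 0.03 N m more per 0.1 rad. Snug is 0.06 to 0.12 N m above the loose drag. Stays as left.
- amber_bottle: Bystander: brown glass bottle with white cap, 60 mm across, 140 mm tall, loose. Origin under its centre. Leave it alone.
- jar: Bystander: white jar with orange lid, 64 mm across, 75 mm tall, loose. Origin under its centre. Leave it alone.
- steel_tray: Bystander: empty steel tray, 120 x 180 x 30 mm, loose. Origin under its centre. Leave it alone.

How it is judged:
By the outcome, as a careful person would: the job done as asked, in the order asked, and still so for the second after the job is handed in, with the robot touching nothing.
It also fails if it takes over 72 s, if anything falls off the work surface, if the arm or the gripper's body presses on something with over 40 N, if the wrist force passes 120 N, or if a joint passes its speed limit or range.

## Robot

A 7-joint arm with a two-finger parallel gripper is mounted at the origin on the work surface. World frame = base frame: x ahead of the robot, y to its left, z up, the work surface at z = 0. Lengths are in m, angles in rad, forces in N, time in s.
With the tool pointing down it reaches from about 0.425 to 0.925 m from the base axis. Payload 6.8 kg.
Tool frame: the origin (TCP) lies between the finger pads; the fingertips stand 17 mm ahead of it and the grasp point (between the pads) lies 2 mm behind it; z points along the fingers, x is the direction in which the jaws open and shut, and the axes are right-handed (so a half turn about z gives the same grasp; the last joint's range is limited). The gripper opens to 85 mm and grips with 20 to 120 N. Pads are 22 mm wide; open, the fingers measure 114 mm over their backs; the gripper's body (76 mm by 85 mm) begins 54 mm behind the grasp point. The pads swing forward as they close: fully open they stand 13 mm farther back than shut.
Start: joints at [1.074, 0.477, 0.022, 1.555, -0.011, 1.109, -0.083], TCP at [0.256, -0.625, 0.248] pointing down, gripper open.
Joint ranges: [-2.96, 2.96], [-0.34, 2.1], [-1.41, 1.46], [0.24, 2.44], [-1.37, 4.51], [0.17, 1.92], [-2.96, 2.96]. Speed limits (rad/s): [2.39, 2.39, 3.14, 3.14, 3.14, 3.14, 3.14].

## Interface

Orientations are given as a unit quaternion [w, x, y, z].
In Python, from station import readout, read_camera, get_calibration, bot, models gives the robot as it stands.
- The arm moves only by the tool carry_out, never from a script. Its argument "deltas" is a list of rows, each a list of 2 entries, a list of its own where there are three numbers: the shift along the tool's x, y, z in cm, then the turn about the tool's z in degrees. A call has 1 to 10 rows; each row is the pose to reach, as a shift and turn from the pose measured when the call began, along the tool's axes at that moment; what a row does not reach only later rows make up. A row lasts 1/8 s, in which the tool goes at most 62.5 mm and 10.7 degrees, less where a joint would pass 70% of its speed; a pose out of reach is approached as far as the arm can. A call with a gripper value outside its range is refused whole. "hand" is the opening, from 0 (shut) to 1 (fully open), set as the call begins (left out, the last holds). The fingers move at their own pace and stop on an object; "newtons" is the grip in N (left out, the last holds). Time passes only in rows, so rows that repeat a pose let the fingers close. It gives the time, the measured TCP pose, the force and the opening at its end, in the units of the state.
- readout.get_obs(): the state, without advancing time (a new reading comes with each control period).
- read_camera(name): name is "scene" or "top" or "wrist"; returns the picture (384x512x3 uint8, red, green, blue); there is no depth.
- get_calibration(name): a dict with "fov_y" (degrees; the focal length in pixels is half the picture's height over the tangent of half this angle, whatever the lens; pixels are square), "cx", "cy" (the principal point, pixels), "D" ([k1, k2, p1, p2, k3] as OpenCV has them; the pictures are not rectified), "world_from_camera" (4x4, takes a point from camera to world coordinates). Camera axes: x right, y down, z forward; pixel columns grow to the right and rows downward; lengths in m; the calibration is good to about 2 mm. A picture is of the moment at which its call begins: read the wrist's pose just before it. get_calibration takes no time and is no camera call; for the wrist camera it gives the pose at the moment of the call.
- bot.hand_in(): hands the job in, once; it reports no verdict.
Trained networks look in the newest picture that a camera, given by its name, has taken for a name from the list of things; names that differ only in an ending like _2 or _b are one class to them, and where a whole thing is asked for, a point or a joint stands for the part that bears it (a point fixed in the world has none). Each returns a list of dicts, best first, with "score" (0 to 1); they miss things now and then, are a little off and sometimes report something else, mostly with a low value. They report only what shows in the picture. A call takes as long as a camera call.
- models.spot_in(query, camera): "centre" ([row, column] in pixels, amid what is visible of it).
The state is a dict: "t": time; "q": joint angles; "joint_vel": joint speeds; "joint_torque": joint torques, N m; "eef_pos": TCP position; "tool_rot": TCP orientation; "contact_force": force on the tool from outside, world axes, zero at the start; "torque": the same for the moment, N m; "gripper_width": opening from 0.0 (shut) to 1.0 (fully open).
Only numpy, scipy, OpenCV 4.12 (cv2) and the standard library are available. Lean on these libraries where they do the work, as an engineer would, in place of code of your own. Each camera call takes 0.05 s, during which the arm holds its last target. There are 200 camera calls.

## Working session

There is one attempt and no reset: what is moved stays moved. The work goes in short steps, Python scripts to look and compute and a tool call to move; the robot and the scene stay as the last step left them, time stands still between calls to the robot, and variables do not carry over. Pictures are saved under pics/ and viewed, about 8 in all and at most 12, crops included, and the job is handed in when it is done.

Besides the shell and the picture viewer there is one more tool, called after "Request:" as name([rows], argument=value, ...), one row to a line, values as JSON. carry_out: Moves the arm, as the interface text tells. Its arguments: {"type":"object","properties":{"deltas":{"type":"array"},"hand":{"type":"number"},"newtons":{"type":"number"}},"required":["deltas"]}

```bash
mkdir -p pics; cat > h.py <<'E'
import numpy as np,cv2
from station import readout, read_camera, get_calibration, bot, models
def K(c):
    f=192/np.tan(np.radians(c['fov_y'])/2); return np.array([[f,0,c['cx']],[0,f,c['cy']],[0,0,1.]])
def ray(c,rc):
    u=cv2.undistortPoints(np.array([[[rc[1],rc[0]]]],float),K(c),np.array(c['D'],float))[0,0]
    T=np.array(c['world_from_camera']); d=T[:3,:3]@np.array([u[0],u[1],1]); return T[:3,3],d/np.linalg.norm(d)
def tri(rays):
    A=0;b=0
    for o,d in rays:
        P=np.eye(3)-np.outer(d,d);A=A+P;b=b+P@o
    p=np.linalg.solve(A,b); return p,[np.linalg.norm((np.eye(3)-np.outer(d,d))@(p-o)) for o,d in rays]
def atz(r,z): o,d=r; return o+d*(z-o[2])/d[2]
def proj(c,p):
    T=np.linalg.inv(np.array(c['world_from_camera']))
    q,_=cv2.projectPoints(np.array(p,float).reshape(-1,1,3),cv2.Rodrigues(T[:3,:3])[0],T[:3,3],K(c),np.array(c['D'],float)); return q[:,0,::-1]
def save(n,im,s=1): cv2.imwrite('pics/'+n,cv2.resize(im[...,::-1],None,fx=s,fy=s,interpolation=cv2.INTER_CUBIC))
E
python3 - <<'E'
from h import *
np.set_printoptions(precision=4,suppress=True)
o=readout.get_obs();print(o)
names=['drain_unit','collar','stub_tip','clamp','band_centre','tab','key_grip','amber_bottle','jar','steel_tray']
ims=[];R={}
for cam in['scene','top']:
    im=read_camera(cam);ims.append(im);c=get_calibration(cam);print(cam,np.array(c['world_from_camera'])[:3,3],c['fov_y'],c['D'])
    for n in names:
        r=models.spot_in(n,cam)
        print(cam,n,[(round(x['score'],2),np.round(x['centre'],1).tolist()) for x in r[:2]])
        if r:R.setdefault(n,[]).append(ray(c,r[0]['centre']))
for n in R:
    if len(R[n])==2:print(n,*tri(R[n]))
save('a.png',np.vstack(ims),0.78)
E
```

```text
{'t': 0.0, 'q': array([ 1.0739,  0.4778,  0.0223,  1.5565, -0.0115,  1.1093, -0.0831]), 'joint_vel': array([-0.0008,  0.0007,  0.0002, -0.0005,  0.0002, -0.0001, -0.0028]), 'joint_torque': array([ -0.0001, -59.6441,   1.6077, -28.1198,   0.0124,   0.0093,
         0.    ]), 'eef_pos': array([ 0.2557, -0.6241,  0.2473]), 'tool_rot': array([-0.0005,  0.8304, -0.5572, -0.0008]), 'contact_force': array([-0.3593, -0.1268,  0.5252]), 'torque': array([-0.0243, -0.0012,  0.04  ]), 'gripper_width': 1.0030705089380725}
scene [1.0949 0.4404 0.6209] 57.00459662680873 [-0.1069  0.      0.      0.      0.    ]
scene drain_unit [(0.57, [164.3, 169.8]), (0.39, [221.7, 287.8])]
scene collar []
scene stub_tip [(0.8, [167.6, 172.1])]
scene clamp [(0.88, [220.5, 286.1])]
scene band_centre [(0.76, [223.6, 288.1])]
scene tab [(0.82, [220.4, 283.4])]
scene key_grip [(0.53, [212.8, 279.2])]
scene amber_bottle [(0.79, [259.0, 233.2])]
scene jar [(0.57, [278.0, 304.2])]
scene steel_tray [(0.55, [225.4, 392.2])]
top [0.4395 0.0885 1.037 ] 51.61530651625324 [-0.0275  0.      0.      0.      0.    ]
top drain_un
[... 460 characters left out ...]
678 -0.1945  0.0419] [np.float64(0.0002506689046989862), np.float64(0.00025066890469893676)]
clamp [0.5756 0.1775 0.0483] [np.float64(0.0011402503625342372), np.float64(0.0011402503625343114)]
band_centre [0.5671 0.1756 0.0303] [np.float64(0.0019964764307772026), np.float64(0.001996476430777323)]
tab [0.5798 0.1788 0.0524] [np.float64(0.006492801328703767), np.float64(0.006492801328703798)]
amber_bottle [ 0.5587 -0.1508 -0.2501] [np.float64(0.13036747115797223), np.float64(0.13036747115797226)]
jar [0.6908 0.2914 0.0467] [np.float64(0.005637341925024768), np.float64(0.005637341925024746)]
steel_tray [0.4321 0.3834 0.0269] [np.float64(0.0024845484007438544), np.float64(0.0024845484007438817)]
```

View pics/a.png

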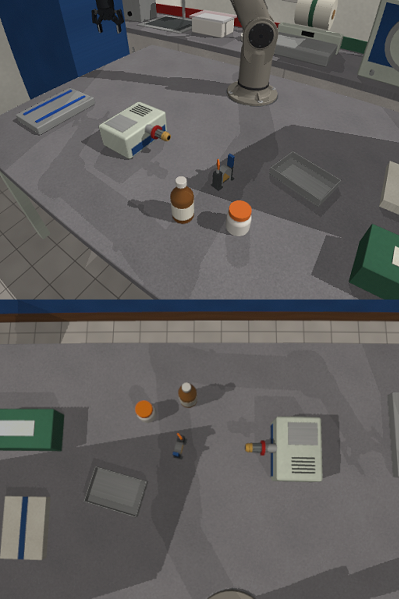

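The upper half is the scene camera and the lower half is the top camera. The clamp is near top px (row 188, col 229) with its tab toward the robot. The stub points left (world +y), with its tip near top px (190, 315). The bottle and jar lie beyond the clamp. Next I'll zoom in on both.

```bash
python3 - <<'E'
from h import *
a=read_camera('top')[125:235,200:420];b=read_camera('scene')[110:255,110:310]
save('b.png',cv2.resize(a,None,fx=3,fy=3,interpolation=cv2.INTER_CUBIC));
A=cv2.resize(a,(800,400),interpolation=cv2.INTER_CUBIC)
save('b.png',A); save('c.png',cv2.resize(b,(800,580),interpolation=cv2.INTER_CUBIC))
E
```

```text
(no output)
```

View pics/b.png

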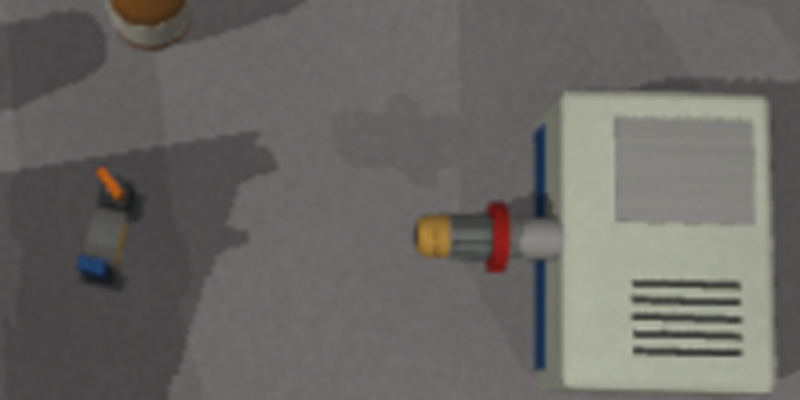

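View pics/c.png

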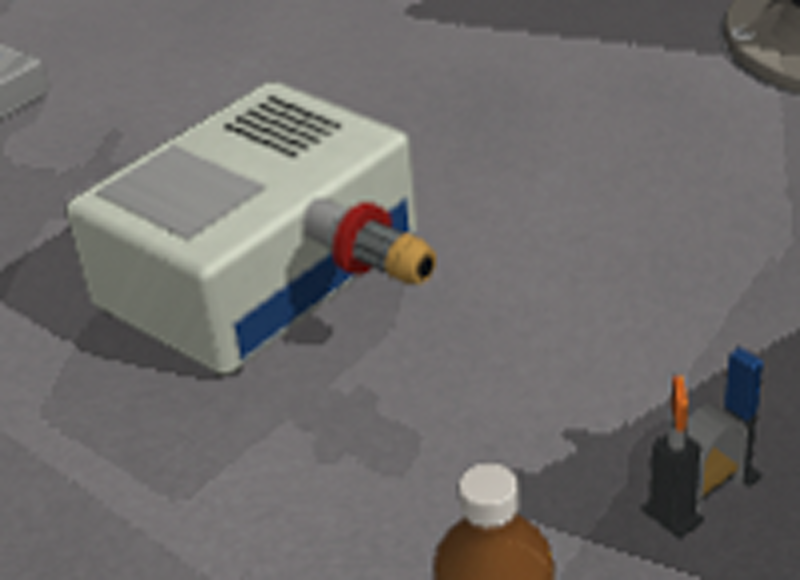

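The views show the tab on the robot side, the key on the far side, and the clamp's x axis about 12° off the stub axis. The blue tab is at crop b (264, 95) and the stub tip at (236, 417). Next I'll triangulate the colour blobs.

```bash
cat >> h.py <<'E'
def blob(im,kind,roi):
    r0,r1,c0,c1=roi; h=cv2.cvtColor(im,cv2.COLOR_RGB2HSV)[r0:r1,c0:c1].astype(int); H,S,V=h[...,0],h[...,1],h[...,2]
    m={'blue':(H>100)&(H<125)&(S>110)&(V>45),'orange':(H>4)&(H<15)&(S>150)&(V>110),'red':((H<4)|(H>172))&(S>140)&(V>60),'brass':(H>14)&(H<26)&(S>90)&(V>80)}[kind].astype(np.uint8)
    n,l,s,ce=cv2.connectedComponentsWithStats(m)
    if n<2:return None
    i=1+np.argmax(s[1:,4]); p=np.argwhere(l==i)+[r0,c0]; return p
E
python3 - <<'E'
from h import *
np.set_printoptions(precision=4,suppress=True)
t=read_camera('top');s=read_camera('scene');ct,cs=get_calibration('top'),get_calibration('scene')
for n,k,rt,rs in[('tab','blue',(180,210,210,245),(190,225,285,310)),('key','orange',(165,185,215,245),(195,225,265,290)),('flange','red',(170,210,325,350),(150,185,180,225)),('barbs','brass',(180,200,305,330),(160,190,200,225))]:
    a,b=blob(t,k,rt),blob(s,k,rs)
    if a is None or b is None: print(n,a is None,b is None);continue
    p,e=tri([ray(ct,a.mean(0)),ray(cs,b.mean(0))]); print(n,len(a),len(b),a.mean(0),b.mean(0),p,e)
for n,rc in[('jar',(141.5,182.5)),('bottlecap',(121,240))]:print(n,atz(ray(ct,rc),.07 if n=='jar' else .14))
w=get_calibration('wrist');o=readout.get_obs()
from scipy.spatial.transform import Rotation as Ro
R=Ro.from_quat(np.array(o['tool_rot'])[[1,2,3,0]]).as_matrix();print(R);T=np.array(w['world_from_camera'])
print('cam in tool',R.T@(T[:3,3]-o['eef_pos']),'\n',R.T@T[:3,:3],w['fov_y'],w['D'])
E
```

```text
tab 35 129 [197.7714 225.0286] [205.5504 295.3798] [0.5418 0.1806 0.0708] [np.float64(0.0006448416873170938), np.float64(0.0006448416873170707)]
key 26 36 [174.5769 229.6923] [210.4444 279.75  ] [0.5959 0.1691 0.0913] [np.float64(2.572855267927436e-05), np.float64(2.5728552679232913e-05)]
flange 83 108 [190.0361 336.9639] [168.3704 198.3241] [ 0.5639 -0.0927  0.0779] [np.float64(0.0022574285386456937), np.float64(0.0022574285386457423)]
barbs 102 104 [189.5    319.0588] [174.3077 211.5865] [ 0.5643 -0.0489  0.0776] [np.float64(0.0014465700060963809), np.float64(0.001446570006096478)]
jar [0.6826 0.2916 0.07  ]
bottlecap [0.7148 0.1435 0.14  ]
[[ 0.3791 -0.9254  0.    ]
 [-0.9254 -0.3791 -0.    ]
 [ 0.     -0.     -1.    ]]
cam in tool [ 0.0001 -0.0685 -0.1249] 
 [[ 1.     -0.0006  0.0006]
 [ 0.0004  0.9628  0.2701]
 [-0.0007 -0.2701  0.9628]] 65.62338239992393 [-0.0732  0.      0.      0.      0.    ]
```

```bash
cat >> h.py <<'E'
from scipy.spatial.transform import Rotation as Ro
def pose():
    o=readout.get_obs(); return np.array(o['eef_pos']),Ro.from_quat(np.array(o['tool_rot'])[[1,2,3,0]]).as_matrix(),o
def go(p,th=None):
    "delta (cm, tool axes) and tool-z turn (deg) to world p, tool-x angle th (deg)"
    e,R,o=pose(); d=R.T@(np.array(p)-e)*100; a=np.degrees(np.arctan2(R[1,0],R[0,0]))
    return np.round(d,2).tolist(), None if th is None else round(-((th-a+180)%360-180),1)
E
python3 -c "
from h import *
print(go([.50,-.28,.26],-40),go([.545,.18,.21],-12))"
```

```text
([-22.64, -35.65, -1.17], np.float64(-27.7)) ([-63.5, -57.26, 3.83], np.float64(-55.7))
```

Request:
carry_out([
  [[-3.2,-5.1,-1.2],-4],
  [[-6.4,-10.2,-1.2],-8],
  [[-9.6,-15.3,-1.2],-12],
  [[-12.8,-20.4,-1.2],-16],
  [[-16,-25.5,-1.2],-20],
  [[-19.3,-30.6,-1.2],-24],
  [[-22.6,-35.7,-1.2],-28],
  [[-28,-38.5,-1.2],-31],
  [[-33.5,-41.3,-1.2],-34],
  [[-39,-44.1,-1.2],-38],
], hand=0.45, newtons=60)

```text
t: 2.55
eef_pos: [0.5162, -0.0947, 0.2606]
tool_rot: [0.0, 0.967, -0.256, 0.0]
contact_force: [1.3, 0.1, 0.0]
gripper_width: 0.453
```

```bash
python3 -c "
from h import *
print(pose()[0],go([.545,.18,.21],-12))"
```

```text
[ 0.51622885 -0.09470579  0.26058637] ([-11.08, -25.3, 5.05], np.float64(-17.6))
```

Request:
carry_out([
  [[-2.2,-5,1],-3.5],
  [[-4.4,-10.1,2],-7],
  [[-6.6,-15.2,3],-10.5],
  [[-8.9,-20.2,4],-14],
  [[-11.1,-25.3,5],-17.6],
  [[-11.1,-25.3,5],-17.6],
  [[-11.1,-25.3,5],-17.6],
])

```text
t: 3.42
eef_pos: [0.5449, 0.1796, 0.2104]
tool_rot: [0.0, 0.994, -0.105, 0.0]
contact_force: [-0.3, -0.6, -0.5]
gripper_width: 0.448
```

```bash
python3 - <<'E'
from h import *
np.set_printoptions(precision=4,suppress=True)
e,R,o=pose();c=get_calibration('wrist');im=read_camera('wrist');print(e,o['tool_rot'])
for k in['blue','orange','brass']:
    p=blob(im,k,(0,384,0,512)); print(k,None if p is None else (len(p),p.mean(0),p.min(0),p.max(0),atz(ray(c,p.mean(0)),.092 if k=='blue' else .101)))
for n in['tab','key_grip','clamp']:print(n,[(x['score'],x['centre']) for x in models.spot_in(n,'wrist')[:2]])
save('d.png',im,1.5)
E
```

```text
[0.5449 0.1796 0.2104] [ 0.0004  0.9945 -0.1048  0.0003]
blue (287, array([185.2962, 253.8188]), array([171, 249]), array([199, 259]), array([0.5427, 0.1841, 0.092 ]))
orange (3443, array([ 27.5942, 397.6094]), array([  0, 362]), array([ 60, 431]), array([0.672 , 0.2816, 0.101 ]))
brass (180, array([165.7556, 278.3111]), array([163, 264]), array([169, 292]), array([0.5659, 0.1981, 0.101 ]))
tab [(0.69, [179.4, 288.3])]
key_grip []
clamp [(0.89, [174.7, 287.0])]
```

View pics/d.png

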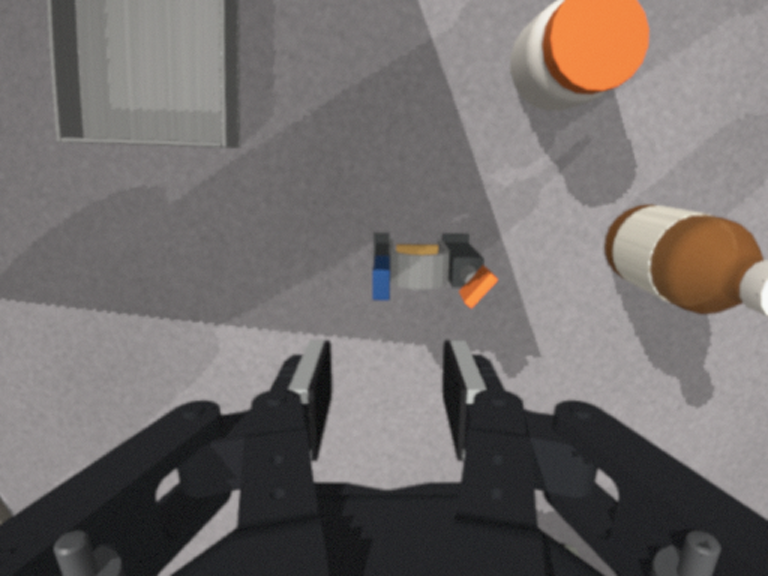

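The wrist view shows the tab top at px (row ~190, col 254), aligned with the jaws, and the orange key at (192, 319), turned about 50°. The bottle and jar are well clear.

```bash
python3 - <<'E'
from h import *
np.set_printoptions(precision=4,suppress=True)
e,R,o=pose();c=get_calibration('wrist');im=read_camera('wrist')
b=blob(im,'blue',(150,220,235,270));k=blob(im,'orange',(170,215,295,340))
y=R[:,1]
far=atz(ray(c,(b[:,0].max()+.5,b[:,1].mean())),.092)-.009*y
print('tab',far)
for q in (b,k):
    r=cv2.minAreaRect(q[:,::-1].astype(np.float32)); print(r)
    bx=cv2.boxPoints(r); print(np.array([atz(ray(c,(p[1],p[0])),.092 if q is b else .101) for p in bx]))
# predict tab box from far
C=np.array([far+R[:,0]*sx*.005+y*sy*.009+[0,0,dz] for sx in(-1,1) for sy in(-1,1) for dz in(0,-.04)])
pp=proj(c,C);print(pp.min(0),pp.max(0),'obs',b.min(0),b.max(0))
print(go([far[0],far[1],.084],-12),go([far[0],far[1],.14],-12))
E
```

```text
tab [0.542  0.1804 0.092 ]
((253.0, 183.5), (29.0, 10.0), 90.0)
[[0.5414 0.1976 0.092 ]
 [0.5496 0.1959 0.092 ]
 [0.5443 0.1711 0.092 ]
 [0.5359 0.1729 0.092 ]]
((317.0000305175781, 189.50001525878906), (13.435027122497559, 26.16295051574707), 45.0)
[[0.5818 0.1694 0.101 ]
 [0.5992 0.1816 0.101 ]
 [0.6056 0.1721 0.101 ]
 [0.5881 0.1596 0.101 ]]
[168.4783 247.102 ] [198.4998 258.9972] obs [169 248] [198 258]
([-0.36, -0.1, 12.68], np.float64(-0.1)) ([-0.35, -0.1, 7.08], np.float64(-0.1))
```

Request:
carry_out([
  [[-0.35,-0.1,4],0],
  [[-0.35,-0.1,8],0],
  [[-0.35,-0.1,10.5],0],
  [[-0.35,-0.1,12],0],
  [[-0.35,-0.1,13],0],
  [[-0.35,-0.1,13],0],
], hand=0.3)

```text
t: 4.42
eef_pos: [0.5422, 0.1801, 0.0808]
tool_rot: [0.0, 0.994, -0.106, 0.001]
contact_force: [-0.1, 0.6, -0.2]
gripper_width: 0.3
```

Request:
carry_out([
  [[0,0,0],0],
  [[0,0,0],0],
  [[0,0,0],0],
  [[0,0,0],0],
  [[0,0,0],0],
], hand=0, newtons=70)

```text
t: 5.05
eef_pos: [0.5426, 0.1804, 0.0816]
tool_rot: [0.0, 0.994, -0.106, 0.001]
contact_force: [-0.4, -0.7, 6.3]
gripper_width: 0.102
```

```bash
python3 -c "
from h import *
print(pose()[0],go([.54,-.08,.26],0))"
```

```text
[0.54261442 0.18038809 0.08155019] ([5.27, 25.51, -17.83], np.float64(-12.2))
```

Request:
carry_out([
  [[0,0,-2],0],
  [[0,0,-5],0],
  [[0,0,-10],0],
  [[0.5,2.5,-15],-1],
  [[1.5,7,-17.8],-4],
  [[2.5,12,-17.8],-6],
  [[3.6,17,-17.8],-9],
  [[4.4,21.5,-17.8],-11],
  [[5.3,25.5,-17.8],-12.2],
  [[5.3,25.5,-17.8],-12.2],
])

```text
t: 6.3
eef_pos: [0.5395, -0.0845, 0.2602]
tool_rot: [0.001, 1.0, -0.003, 0.001]
contact_force: [0.3, 1.2, -2.1]
gripper_width: 0.099
```

Request:
carry_out([
  [[0,0,0],0],
  [[0,0,0],0],
])

```text
t: 6.55
eef_pos: [0.5395, -0.0834, 0.2606]
tool_rot: [0.001, 1.0, -0.002, 0.001]
contact_force: [0.0, 0.8, -2.6]
gripper_width: 0.104
```

```bash
python3 - <<'E'
from h import *
np.set_printoptions(precision=4,suppress=True)
e,R,o=pose();c=get_calibration('wrist');im=read_camera('wrist');np.savez('w1.npz',im=im,**{k:np.array(v) for k,v in c.items()})
print(e,R[:,0],o['contact_force'],o['torque'],o['gripper_width'])
save('e.png',im,1.5)
E
```

```text
[ 0.5395 -0.0834  0.2606] [ 1.     -0.0045  0.0021] [ 0.0089  0.7894 -2.5894] [0.0328 0.0493 0.0127] 0.10442956971469217
```

View pics/e.png

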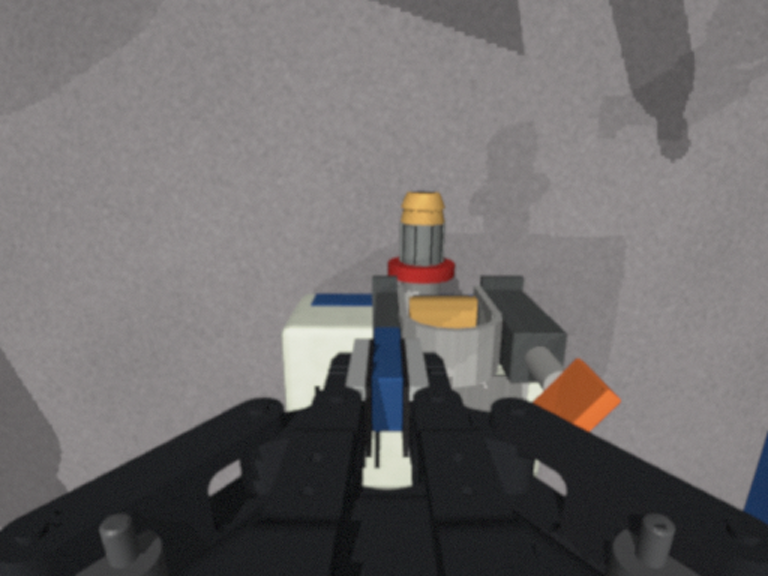

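The wrist view shows the clamp held upright and the stub visible: tip at px (128, 281), flange at (180, 281). Next I'll fit the stub axis and check the clamp's pose in the hand.

```bash
python3 - <<'E'
from h import *
np.set_printoptions(precision=4,suppress=True)
w=dict(np.load('w1.npz'));im=w.pop('im');e,R,o=pose()
ax=[]
br=blob(im,'brass',(115,155,255,310));fl=blob(im,'red',(160,195,250,310))
print('brass',br.min(0),br.max(0),'red',fl.min(0),fl.max(0))
for r in range(132,150,2):
    cs=br[br[:,0]==r][:,1]; ax.append(atz(ray(w,(r,(cs.min()+cs.max())/2)),.078))
cs=[ (fl[fl[:,0]==r][:,1].min()+fl[fl[:,0]==r][:,1].max())/2 for r in range(178,184)]
f=atz(ray(w,(180.5,np.mean(cs))),.078); print('flange mid',f)
ax=np.array(ax);print('barb axis x',ax[:,0],ax[:,1][[0,-1]])
# width checks
for r in(136,140,146):
    cs=br[br[:,0]==r][:,1];print(r,np.linalg.norm(atz(ray(w,(r,cs.max()+.5)),.078)-atz(ray(w,(r,cs.min()-.5)),.078)))
print('tip y',atz(ray(w,(br[:,0].min()-.5,281)),.078))
# height by scene+wrist
s=read_camera('scene');cS=get_calibration('scene');t=read_camera('top');cT=get_calibration('top')
for k,rw,rt,rs in[('red',fl,(170,210,325,350),(150,185,180,225)),('brass',br,(180,200,305,330),(160,190,200,225))]:
    a=blob(s,k,rs);b=blob(t,k,rt);A=[ray(w,rw.mean(0)),ray(cS,a.mean(0)),ray(cT,b.mean(0))]
    print(k,tri(A[:2]),tri(A))
b=blob(t,'red',(170,210,325,350));print('top: flange x',atz(ray(cT,((b[:,0].min()+b[:,0].max())/2,b[:,1].mean())),.078))
# box edge of unit in top view: stripe/front edge for yaw
g=cv2.cvtColor(t,cv2.COLOR_RGB2HSV)[150:240,340:420]; m=(g[...,1]<60)&(g[...,2]>140)
q=cv2.minAreaRect((np.argwhere(m)[:,::-1]+[340,150]).astype(np.float32));print(q)
P=np.array([atz(ray(cT,p[::-1]),.094) for p in cv2.boxPoints(q)]);print(P)
E
```

```text
brass [128 268] [149 295] red [172 259] [188 302]
flange mid [ 0.5638 -0.0915  0.078 ]
barb axis x [0.5644 0.5645 0.5645 0.5645 0.5646 0.5641 0.5646 0.5647 0.5652] [-0.0405 -0.0569]
136 0.02867939024439816
140 0.02671823690655327
146 0.028918799723349948
tip y [ 0.5639 -0.036   0.078 ]
red (array([ 0.5649, -0.0931,  0.0786]), [np.float64(0.0013162217349579016), np.float64(0.0013162217349579706)]) (array([ 0.5683, -0.0905,  0.0824]), [np.float64(0.004442521285559575), np.float64(0.0007183952646004868), np.float64(0.003973871728853614)])
brass (array([ 0.5652, -0.0484,  0.0786]), [np.float64(0.001149351774736999), np.float64(0.0011493517747370476)]) (array([ 0.5645, -0.0483,  0.078 ]), [np.float64(0.0007673858453904424), np.float64(0.0017386237735890128), np.float64(0.0012642439975959039)])
top: flange x [ 0.5712 -0.0904  0.078 ]
((373.9073486328125, 211.46585083007812), (37.200592041015625, 40.10542297363281), 1.7899105548858643)
[[ 0.464  -0.1281  0.094 ]
 [ 0.559  -0.1328  0.094 ]
 [ 0.5571 -0.2208  0.094 ]
 [ 0.4623 -0.215   0.094 ]]
```

```bash
python3 - <<'E'
from h import *
np.set_printoptions(precision=4,suppress=True)
w=dict(np.load('w1.npz'));im=w.pop('im');e,R,o=pose()
bc=e+.025*R[:,0]+.0416*R[:,2]
sh=blob(im,'brass',(190,225,265,330));print('shoe obs',sh.min(0),sh.max(0))
for d in(17,21,25):
    P=[bc+R[:,0]*s*.015-R[:,1]*.010*q+R[:,2]*d/1e3 for s in(-1,1) for q in(1,-1)];print(d,proj(w,P).round(1).tolist())
k=blob(im,'orange',(235,290,345,420));print('key obs',k.mean(0),'pred',proj(w,[e+.055*R[:,0]-.0084*R[:,2]]))
print('foot edges pred (z=feet, front)',proj(w,[bc+R[:,2]*.04-R[:,1]*.016+R[:,0]*x for x in(-.032,.040)]))
print(go([.5396,.005,.26],-.9),go([.5396,.005,.1196],-.9))
E
```

```text
shoe obs [197 273] [218 318]
17 [[199.7, 272.9], [228.4, 272.5], [199.7, 319.1], [228.3, 317.4]]
21 [[197.9, 272.6], [226.1, 272.2], [197.9, 317.9], [226.0, 316.3]]
25 [[196.2, 272.3], [223.8, 272.0], [196.1, 316.8], [223.7, 315.2]]
key obs [264.4122 385.619 ] pred [[266.0895 380.2359]]
foot edges pred (z=feet, front) [[182.0693 247.7257]
 [182.0857 347.7351]]
([-0.04, -8.83, 0.01], np.float64(0.7)) ([-0.06, -8.86, 14.05], np.float64(0.7))
```

Request:
carry_out([
  [[0,-4.5,0],0.7],
  [[0,-8.8,0],0.7],
  [[0,-8.9,4],0.7],
  [[0,-8.9,8],0.7],
  [[0,-8.9,11.5],0.7],
  [[0,-8.9,14],0.7],
  [[0,-8.9,14],0.7],
  [[0,-8.9,14],0.7],
])

```text
t: 7.7
eef_pos: [0.541, 0.0059, 0.1211]
tool_rot: [0.001, 1.0, -0.008, 0.002]
contact_force: [1.3, 0.5, -2.5]
gripper_width: 0.096
```

```bash
python3 - <<'E'
from h import *
np.set_printoptions(precision=4,suppress=True)
e,R,o=pose();print(e,R[:,0],R[:,2],o['contact_force'],o['torque'],go([.5396,-.03,.1196],-.9))
im=read_camera('scene'); save('f.png',im[130:230,150:290],5)
E
```

```text
[0.541  0.0059 0.1211] [ 0.9999 -0.0159  0.0034] [ 0.0033 -0.0018 -1.    ] [ 1.2624  0.462  -2.5438] [0.0171 0.0301 0.0104] ([-0.08, 3.59, 0.16], np.float64(-0.0))
```

View pics/f.png

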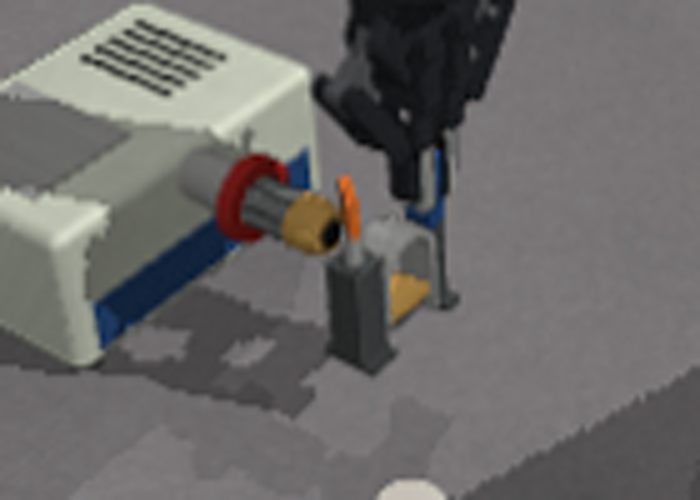

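The clamp hangs upright, facing the stub tip. I'll trim its position and then advance.

Request:
carry_out([
  [[-0.14,0.5,0.15],0],
  [[-0.14,1.5,0.15],0],
  [[-0.14,2.5,0.15],0],
  [[-0.14,2.5,0.15],0],
  [[-0.14,2.5,0.15],0],
])

```text
t: 8.38
eef_pos: [0.5394, -0.0192, 0.12]
tool_rot: [0.001, 1.0, -0.008, 0.002]
contact_force: [0.9, 0.9, -2.1]
gripper_width: 0.101
```

```bash
python3 -c "
from h import *
print(pose()[0],go([.5394,-.05,.1196],-.9))"
```

```text
[ 0.53944244 -0.01921406  0.12003392] ([0.05, 3.08, 0.05], np.float64(-0.0))
```

Request:
carry_out([
  [[0,0.5,0.04],0],
  [[0,1.0,0.04],0],
  [[0,1.5,0.04],0],
  [[0,1.5,0.04],0],
])

```text
t: 8.88
eef_pos: [0.5392, -0.0349, 0.1196]
tool_rot: [0.001, 1.0, -0.009, 0.002]
contact_force: [-0.2, 0.2, -1.9]
gripper_width: 0.1
```

Request:
carry_out([
  [[0,0.4,0],0],
  [[0,0.8,0],0],
  [[0,1.2,0],0],
  [[0,1.2,0],0],
])

```text
t: 9.38
eef_pos: [0.5389, -0.0474, 0.1196]
tool_rot: [0.001, 1.0, -0.009, 0.002]
contact_force: [-0.1, 0.1, -3.9]
gripper_width: 0.102
```

Request:
carry_out([
  [[0,0.4,0.05],0],
  [[0,0.8,0.05],0],
  [[0,1.2,0.05],0],
  [[0,1.2,0.05],0],
])

```text
t: 9.88
eef_pos: [0.5387, -0.06, 0.1191]
tool_rot: [0.001, 1.0, -0.009, 0.002]
contact_force: [0.1, 0.4, -1.8]
gripper_width: 0.105
```

Request:
carry_out([
  [[0,0.3,0],0],
  [[0,0.6,0],0],
  [[0,0.9,0],0],
  [[0,0.9,0],0],
])

```text
t: 10.38
eef_pos: [0.5385, -0.0694, 0.1191]
tool_rot: [0.001, 1.0, -0.01, 0.002]
contact_force: [-0.7, 0.0, -1.9]
gripper_width: 0.101
```

Request:
carry_out([
  [[0,0.15,0],0],
  [[0,0.3,0],0],
  [[0,0.3,0],0],
])

```text
t: 10.75
eef_pos: [0.5384, -0.072, 0.1191]
tool_rot: [0.001, 1.0, -0.01, 0.002]
contact_force: [-0.2, 1.2, -2.1]
gripper_width: 0.104
```

Request:
carry_out([
  [[0,0.15,0],0],
  [[0,0.3,0],0],
  [[0,0.3,0],0],
])

```text
t: 11.12
eef_pos: [0.5384, -0.0723, 0.1192]
tool_rot: [-0.0, 1.0, -0.008, 0.002]
contact_force: [-0.6, 6.9, -1.8]
gripper_width: 0.1
```

Contact: 6.9 N along the stub at y = -72 mm, close to the expected collar position. I'll lower the band onto the collar and release.

Request:
carry_out([
  [[0,0.1,0.15],0],
  [[0,0.1,0.28],0],
  [[0,0.1,0.28],0],
])

```text
t: 11.5
eef_pos: [0.5388, -0.0723, 0.1165]
tool_rot: [-0.001, 1.0, -0.008, 0.002]
contact_force: [-0.1, 6.0, -0.2]
gripper_width: 0.099
```

Request:
carry_out([
  [[0,0,0],0],
  [[0,0,0],0],
  [[0,0,0],0],
], hand=0.3)

```text
t: 11.88
eef_pos: [0.5389, -0.0731, 0.1166]
tool_rot: [-0.001, 1.0, -0.008, 0.003]
contact_force: [0.4, -0.3, -0.8]
gripper_width: 0.298
```

Request:
carry_out([
  [[0,0,-3],0],
  [[0,0,-6],0],
  [[0,-1,-11],0],
  [[0.5,-3.5,-12],0],
  [[0.5,-3.5,-12],0],
])

```text
t: 12.5
eef_pos: [0.5447, -0.0365, 0.2381]
tool_rot: [-0.001, 1.0, -0.007, 0.004]
contact_force: [0.1, -0.3, -0.8]
gripper_width: 0.304
```

```bash
python3 - <<'E'
from h import *
np.set_printoptions(precision=4,suppress=True)
e,R,o=pose();c=get_calibration('wrist');im=read_camera('wrist');np.savez('w2.npz',im=im,**{k:np.array(v) for k,v in c.items()})
print(e,R[:,0],o['contact_force'],o['gripper_width'],o['q'])
save('g.png',im,1.5)
E
```

```text
[ 0.5447 -0.0365  0.2381] [ 0.9999 -0.0141  0.0081] [ 0.1293 -0.3116 -0.8032] 0.3039723220385278 [ 0.3805  0.318  -0.519   1.8544  0.1836  1.0081 -0.2283]
```

View pics/g.png

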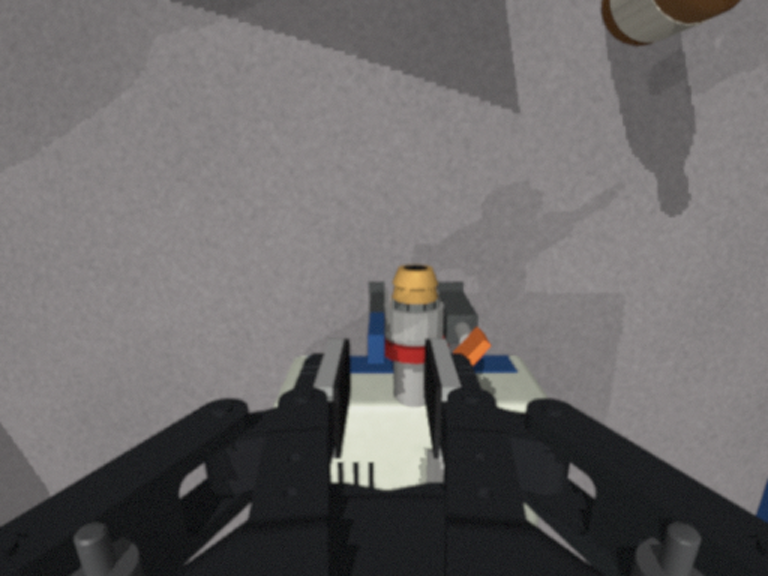

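The band now sits on the collar against the red flange. The orange key is at px (230, 314). I'll hover over the key with the jaws turned back by about 137°, so there is enough wrist range for the clockwise turn.

Request:
carry_out([
  [[1,1,-0.5],-10],
  [[2,2,-0.5],-20],
  [[3,3,-0.5],-30],
  [[4,3.6,-0.5],-40],
  [[4.9,3.7,-0.5],-50],
  [[4.9,3.7,-0.5],-60],
  [[4.9,3.7,-0.5],-70],
])

```text
t: 13.42
eef_pos: [0.5914, -0.0776, 0.2405]
tool_rot: [0.001, 0.822, 0.569, 0.001]
contact_force: [-0.8, -0.4, 0.2]
gripper_width: 0.298
```

```bash
python3 -c "
from h import *
e,R,o=pose();print(e,o['q'],go([.594,-.0736,.24],136))"
```

```text
[ 0.59140653 -0.07762615  0.24047764] [ 0.57568944  0.44876229 -0.72692903  1.72230846  0.33039275  1.0937977
  0.95504683] ([0.47, 0.1, 0.05], np.float64(-66.7))
```

Request:
carry_out([
  [[0.2,0,0],-10],
  [[0.4,0.1,0],-20],
  [[0.5,0.1,0],-30],
  [[0.5,0.1,0],-40],
  [[0.5,0.1,0],-50],
  [[0.5,0.1,0],-60],
  [[0.5,0.1,0],-66],
  [[0.5,0.1,0],-67],
  [[0.5,0.1,0],-67],
])

```text
t: 14.55
eef_pos: [0.5937, -0.0741, 0.2397]
tool_rot: [0.001, 0.373, 0.928, 0.0]
contact_force: [-0.5, -0.8, -0.3]
gripper_width: 0.298
```

```bash
python3 - <<'E'
from h import *
np.set_printoptions(precision=4,suppress=True)
e,R,o=pose();c=get_calibration('wrist');im=read_camera('wrist')
th=np.degrees(np.arctan2(R[1,0],R[0,0]));print(e,th,R[:,2],o['q'])
k=blob(im,'orange',(100,300,180,340))
if k is not None:
    r=cv2.minAreaRect(k[:,::-1].astype(np.float32));print(len(k),k.min(0),k.max(0),r)
    P=np.array([atz(ray(c,p[::-1]),.136) for p in cv2.boxPoints(r)]);print(P)
save('h.png',im,1.5)
E
```

```text
[ 0.5937 -0.0741  0.2397] 136.20145514924553 [ 0.0017  0.0004 -1.    ] [ 0.7312  0.5388 -0.981   1.7078  0.4842  1.1575  1.9926]
200 [177 254] [207 262] ((257.97650146484375, 192.05386352539062), (30.16876983642578, 7.095442295074463), 86.98721313476562)
[[ 0.5863 -0.0871  0.136 ]
 [ 0.582  -0.0834  0.136 ]
 [ 0.5984 -0.0644  0.136 ]
 [ 0.6027 -0.0682  0.136 ]]
```

View pics/h.png

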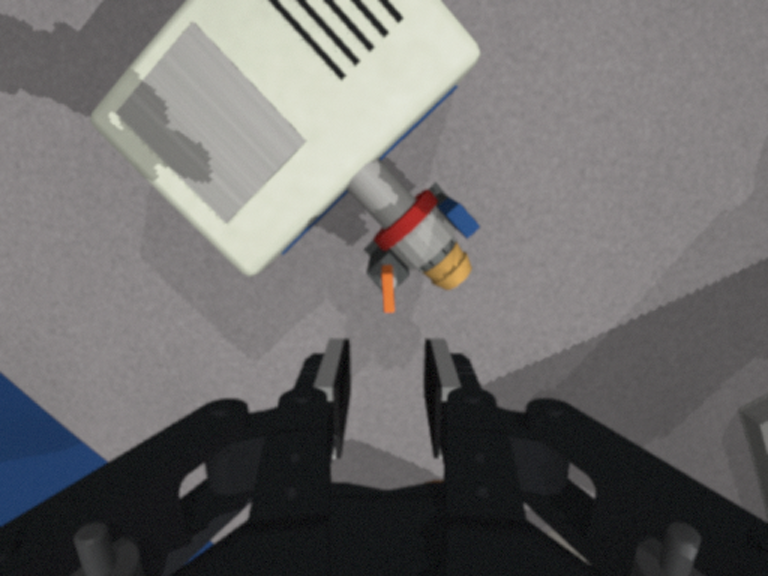

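The key is nearly aligned with the jaws at px (192, 258). It needs about 3° more, and the band shows no gap to the red flange.

```bash
python3 - <<'E'
from h import *
np.set_printoptions(precision=4,suppress=True)
c=get_calibration('wrist');im=read_camera('wrist');k=blob(im,'orange',(150,230,230,290))
s=read_camera('scene');cs=get_calibration('scene');ks=blob(s,'orange',(140,200,195,240))
print('key centroid scene+wrist',ks is not None and (len(ks),ks.mean(0),tri([ray(c,k.mean(0)),ray(cs,ks.mean(0))])))
print(go([.5929,-.0742,.123],139.2))
T=[]
for i in range(3): read_camera('top');T.append(readout.get_obs()['torque'])
print(np.mean(T,0),np.std(T,0))
E
```

```text
key centroid scene+wrist (22, array([162.6818, 195.6364]), (array([ 0.5946, -0.0724,  0.1226]), [np.float64(0.000594852409113742), np.float64(0.00059485240911379)]))
([0.05, -0.15, 11.73], np.float64(-2.9))
[ 0.0067 -0.0028  0.0091] [0.0257 0.0206 0.0268]
```

Request:
carry_out([
  [[0.05,-0.1,4],-3],
  [[0.05,-0.1,8],-3],
  [[0.05,-0.1,10.5],-3],
  [[0.05,-0.1,11.7],-3],
  [[0.05,-0.1,11.7],-3],
  [[0.05,-0.1,11.7],-3],
])

```text
t: 15.6
eef_pos: [0.5943, -0.0734, 0.1247]
tool_rot: [0.002, 0.348, 0.938, 0.001]
contact_force: [0.6, -0.5, -0.9]
gripper_width: 0.299
```

Request:
carry_out([
  [[0,0,0],0],
  [[0,0,0],0],
  [[0,0,0],0],
  [[0,0,0],0],
  [[0,0,0],0],
], hand=0, newtons=80)

```text
t: 16.23
eef_pos: [0.5949, -0.0729, 0.1258]
tool_rot: [0.003, 0.348, 0.938, 0.001]
contact_force: [0.3, 1.8, 6.8]
gripper_width: 0.052
```

```bash
cat > tq.py <<'E'
from h import *
np.set_printoptions(precision=3,suppress=True)
import sys
T=[];F=[]
for i in range(int(sys.argv[1]) if len(sys.argv)>1 else 6):
    e,R,o=pose();T.append(o['torque']);F.append(o['contact_force']);read_camera('top')
print('t',o['t'],'e',e,'th',np.degrees(np.arctan2(R[1,0],R[0,0])),'w',o['gripper_width'],'q',o['q'])
print('T',np.mean(T,0),'Tz',np.array(T)[:,2],'F',np.mean(F,0))
E
python3 tq.py
```

```text
t 16.475 e [ 0.595 -0.073  0.126] th 139.32768820146705 w 0.06002893926916904 q [ 0.669  0.665 -0.903  1.806  0.625  0.976  1.937]
T [ 0.305  0.397 -0.053] Tz [-0.048 -0.043 -0.028 -0.045 -0.108 -0.045] F [-0.633  1.731  6.443]
```

Request:
carry_out([
  [[0,0,-0.1],0],
  [[0,0,-0.12],4],
  [[0,0,-0.12],8],
  [[0,0,-0.12],12],
  [[0,0,-0.12],16],
  [[0,0,-0.12],20],
])

```text
t: 17.27
eef_pos: [0.5944, -0.0741, 0.1265]
tool_rot: [0.003, 0.506, 0.862, 0.001]
contact_force: [-0.4, -1.7, -2.5]
gripper_width: 0.051
```

```bash
python3 tq.py
```

```text
t 17.525 e [ 0.594 -0.074  0.127] th 119.37868786801076 w 0.055058072914909995 q [ 0.622  0.633 -0.826  1.808  0.566  0.948  1.635]
T [-0.511  0.111  0.153] Tz [0.189 0.136 0.113 0.143 0.151 0.185] F [-0.485 -2.18  -2.436]
```

Request:
carry_out([
  [[-0.04,-0.02,0.04],0],
  [[-0.08,-0.05,0.04],4],
  [[-0.08,-0.05,0.04],8],
  [[-0.08,-0.05,0.04],12],
  [[-0.08,-0.05,0.04],16],
  [[-0.08,-0.05,0.04],20],
  [[-0.08,-0.05,0.04],24],
  [[-0.08,-0.05,0.04],28],
  [[-0.08,-0.05,0.04],32],
])

```text
t: 18.7
eef_pos: [0.5945, -0.0745, 0.1264]
tool_rot: [0.002, 0.724, 0.69, 0.002]
contact_force: [-1.3, -2.0, 0.0]
gripper_width: 0.054
```

```bash
python3 tq.py
```

```text
t 18.95 e [ 0.595 -0.074  0.126] th 87.46403718105982 w 0.05571400979324232 q [ 0.54   0.59  -0.701  1.814  0.474  0.906  1.151]
T [-0.282  0.254  0.126] Tz [0.201 0.08  0.144 0.123 0.125 0.085] F [-0.94  -1.217  0.284]
```

Request:
carry_out([
  [[-0.04,0,0],3],
  [[-0.04,0,0],6],
  [[-0.04,0,0],9],
  [[-0.04,0,0],12],
])

```text
t: 19.5
eef_pos: [0.5945, -0.0747, 0.1264]
tool_rot: [0.002, 0.791, 0.612, 0.002]
contact_force: [-1.0, -1.1, 0.5]
gripper_width: 0.056
```

```bash
python3 tq.py
```

```text
t 19.75 e [ 0.595 -0.075  0.126] th 75.52377765825119 w 0.0541759000448071 q [ 0.508  0.576 -0.653  1.816  0.44   0.892  0.97 ]
T [-0.24   0.327  0.143] Tz [0.206 0.122 0.148 0.115 0.161 0.108] F [-1.003 -1.001  0.492]
```

Request:
carry_out([
  [[0,0,0],3],
  [[0,0,0],6],
  [[0,0,0],9],
  [[0,0,0],12],
])

```text
t: 20.3
eef_pos: [0.5945, -0.0748, 0.1264]
tool_rot: [0.002, 0.851, 0.526, 0.002]
contact_force: [-1.7, -2.4, 1.6]
gripper_width: 0.057
```

```bash
python3 tq.py
```

```text
t 20.55 e [ 0.595 -0.075  0.126] th 63.58099842839129 w 0.058309046892778854 q [ 0.474  0.564 -0.605  1.818  0.406  0.88   0.789]
T [-0.344  0.383  0.163] Tz [0.24  0.192 0.077 0.166 0.14  0.164] F [-1.156 -1.508  1.146]
```

Request:
carry_out([
  [[0,0,0],3],
  [[0,0,0],6],
  [[0,0,0],9],
  [[0,0,0],12],
])

```text
t: 21.1
eef_pos: [0.5944, -0.0749, 0.1264]
tool_rot: [0.001, 0.901, 0.435, 0.002]
contact_force: [-0.9, -2.4, 1.5]
gripper_width: 0.054
```

```bash
python3 tq.py
```

```text
t 21.35 e [ 0.594 -0.075  0.126] th 51.63299726014257 w 0.05153601826960732 q [ 0.439  0.552 -0.556  1.821  0.372  0.868  0.608]
T [-0.397  0.446  0.136] Tz [0.192 0.182 0.143 0.074 0.128 0.097] F [-1.61  -1.766  1.36 ]
```

Request:
carry_out([
  [[0,0,0],3],
  [[0,0,0],6],
  [[0,0,0],9],
  [[0,0,0],12],
])

```text
t: 21.9
eef_pos: [0.5943, -0.075, 0.1263]
tool_rot: [0.001, 0.941, 0.338, 0.002]
contact_force: [-1.7, -1.8, 1.3]
gripper_width: 0.056
```

```bash
python3 tq.py
```

```text
t 22.15 e [ 0.594 -0.075  0.126] th 39.68427942362422 w 0.056091217962694465 q [ 0.404  0.542 -0.508  1.823  0.338  0.858  0.427]
T [-0.464  0.519  0.14 ] Tz [0.165 0.149 0.149 0.139 0.141 0.096] F [-1.78  -1.902  1.034]
```

Request:
carry_out([
  [[0,0,0],3],
  [[0,0,0],6],
  [[0,0,0],9],
  [[0,0,0],12],
])

```text
t: 22.7
eef_pos: [0.5942, -0.0751, 0.1262]
tool_rot: [0.001, 0.971, 0.239, 0.002]
contact_force: [-2.5, -3.2, 1.6]
gripper_width: 0.05
```

```bash
python3 tq.py
```

```text
t 22.95 e [ 0.594 -0.075  0.126] th 27.73757359094169 w 0.05534413227054913 q [ 0.369  0.532 -0.459  1.826  0.305  0.848  0.246]
T [-0.568  0.55   0.197] Tz [0.288 0.237 0.125 0.169 0.184 0.176] F [-2.346 -2.235  0.858]
```

Torque has started to rise, so I'll use smaller steps.

Request:
carry_out([
  [[0,0,0],1.5],
  [[0,0,0],3],
  [[0,0,0],4.5],
  [[0,0,0],6],
])

```text
t: 23.5
eef_pos: [0.5942, -0.0751, 0.1261]
tool_rot: [0.001, 0.982, 0.188, 0.002]
contact_force: [-2.0, -3.3, 0.6]
gripper_width: 0.051
```

```bash
python3 tq.py 10
```

```text
t 23.95 e [ 0.594 -0.075  0.126] th 21.72100565253838 w 0.05588491037678109 q [ 0.35   0.528 -0.434  1.827  0.288  0.844  0.155]
T [-0.729  0.637  0.24 ] Tz [0.286 0.24  0.266 0.237 0.196 0.248 0.213 0.248 0.259 0.202] F [-2.22  -3.16   0.718]
```

The settled torque is about 0.095 N m above the loose drag, inside the snug band. I'll relieve the side load and let go.

Request:
carry_out([
  [[-0.06,0.04,0],0],
  [[-0.12,0.08,0],0],
  [[-0.12,0.08,0],0],
])

```text
t: 24.38
eef_pos: [0.594, -0.0753, 0.1262]
tool_rot: [0.0, 0.982, 0.189, 0.003]
contact_force: [1.1, -0.2, -2.1]
gripper_width: 0.051
```

```bash
python3 tq.py 4
```

```text
t 24.525 e [ 0.594 -0.075  0.126] th 21.75876754205522 w 0.05240497808659332 q [ 0.352  0.527 -0.435  1.828  0.287  0.842  0.157]
T [ 0.178 -0.195  0.185] Tz [0.216 0.236 0.15  0.136] F [ 1.31   0.746 -1.87 ]
```

Request:
carry_out([
  [[0,0,0],0],
  [[0,0,0],0],
  [[0,0,0],0],
], hand=0.3)

```text
t: 24.95
eef_pos: [0.5939, -0.0756, 0.1264]
tool_rot: [0.0, 0.982, 0.189, 0.003]
contact_force: [0.6, -0.3, 0.7]
gripper_width: 0.3
```

Request:
carry_out([
  [[0,0,-2],0],
  [[0,0,-5],0],
  [[0,0,-9],0],
  [[0,0,-12],0],
  [[0,0,-12],0],
  [[0,0,-12],0],
])

```text
t: 25.7
eef_pos: [0.5929, -0.0758, 0.2467]
tool_rot: [0.0, 0.982, 0.188, 0.003]
contact_force: [-0.0, -0.1, -0.4]
gripper_width: 0.299
```

```bash
python3 - <<'E'
from h import *
np.set_printoptions(precision=4,suppress=True)
e,R,o=pose();im=read_camera('wrist');s=read_camera('scene');c=get_calibration('wrist')
print(e,o['contact_force'],o['gripper_width'])
for k,r in(('orange',(150,240,220,300)),('red',(140,260,150,300)),('blue',(100,260,150,300))):
    b=blob(im,k,r);print(k,None if b is None else (len(b),b.mean(0),cv2.minAreaRect(b[:,::-1].astype(np.float32))))
a=cv2.resize(im[100:300,130:390],(650,500),interpolation=cv2.INTER_CUBIC);save('i.png',a)
b=cv2.resize(s[120:220,150:280],(780,600),interpolation=cv2.INTER_CUBIC);save('j.png',b)
E
```

```text
[ 0.5929 -0.0758  0.2467] [-0.043  -0.1395 -0.3576] 0.2993004228616701
orange (209, array([187.9043, 258.1196]), ((258.5, 188.0), (30.0, 7.0), 90.0))
red (534, array([180.839 , 223.2528]), ((223.93592834472656, 180.54527282714844), (45.58443832397461, 15.365238189697266), 23.80594253540039))
blue (442, array([182.2489, 177.3348]), ((177.22413635253906, 182.1896514892578), (57.379859924316406, 7.984899520874023), 21.801406860351562))
```

View pics/i.png

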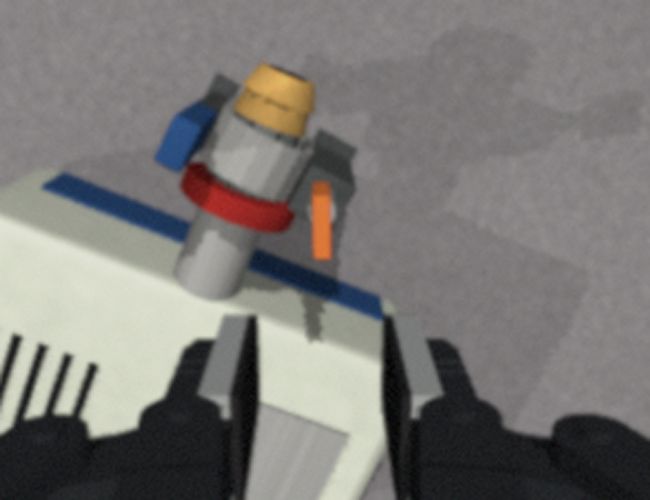

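View pics/j.png

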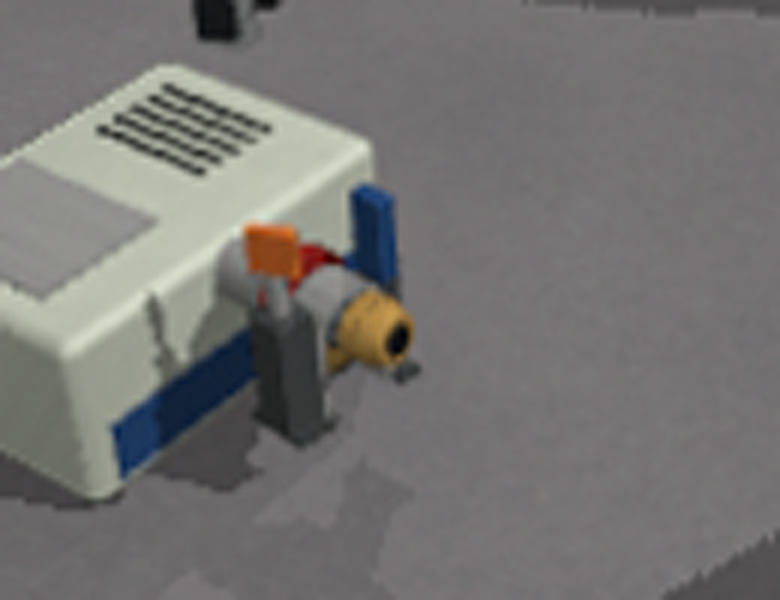

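Both views show the band hard against the red flange, with no collar visible between them. The key stands at the angle where I left it, and the gripper is clear. Handing in.

```bash
python3 -c "
from h import *
print(bot.hand_in(), readout.get_obs()['t'])"
```

```text
the job is handed in; nothing more can be done
the job is handed in; nothing more can be done
```

The worm clamp is on the collar against the red flange, its key is turned to snug, and the job is handed in. The robot clock read about 26 s of the 72 s allowed.

- **Placing:** I carried the clamp by its blue tab and slid the band over the barbs with almost no resistance. It met the flange at about 7 N, and I lowered it onto the collar and let go.
- **Tightening:** I turned the key clockwise about 2.05 rad (118°). Torque held near 0.14 N m while loose and settled near 0.24 N m. That is about 0.10 N m above the loose drag, within the 0.06–0.12 range. Each averaged reading is good to only about 0.01–0.02 N m, so it sits towards the upper end.
- **Final check:** The last wrist and scene pictures show the band hard against the flange and the key where I left it. The gripper was open about 12 cm above with no contact force. The clamp may be turned very slightly in yaw, and I did not measure that.
- **Bystanders:** The bottle, jar and tray were never approached closely, but I did not look at them again at the end.
- **Disagreement:** The trained networks gave the pump box's position for the stub points, so I located the stub by colour and geometry instead. The top camera put the flange about 7 mm off in x from the wrist camera. I used the wrist value, and the free slide over the barbs bore it out.

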